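# Put the backup drives away and shut the dock

### The arm

A 6-joint arm with a two-finger parallel gripper is mounted at the origin on the work surface. World frame = base frame: x ahead of the robot, y to its left, z up, the work surface at z = 0. Lengths are in m, angles in degrees, forces in N, time in s.
With the tool pointing down it reaches from about 0.25 to 0.725 m from the base axis. Payload 9.7 kg.
Tool frame: the origin (TCP) lies on the centre line of the jaws, within the pads' length; the fingertips stand 22 mm ahead of it and the grasp point (between the pads) lies 3 mm ahead of it; z points along the fingers, y is the direction in which the jaws open and shut (so a half turn about z gives the same grasp; the last joint's range is limited). The gripper opens to 85 mm and grips with 20 to 120 N. Pads are 22 mm wide; open, the fingers measure 114 mm over their backs; the gripper's body (76 mm by 85 mm) begins 54 mm behind the grasp point. The pads swing forward as they close: fully open they stand 13 mm farther back than shut.
Start: joints at [-69.213, 4.979, 10.078, 95.1, 0, 90], TCP at [0.195, -0.514, 0.253] pointing down, gripper open.
Joint ranges: [-179.16, 179.16], [-48.56, 103.87], [-65.8, 70.77], [-126.05, 130.52], [-82.76, 87.17], [-180, 180]. Speed limits (degrees/s): [127.2, 127.2, 147.25, 180, 180, 180].

### API

Orientations are given as [roll, pitch, yaw] about the fixed x, y, z axes, in that order (R = Rz(yaw) Ry(pitch) Rx(roll)).
In Python, from workcell import monitor, eyes, job gives the robot as it stands. The module is installed in compiled form; this text tells all that it offers.
- The arm moves only by the tool drive_tool, never from a script. Its argument "plan" is a list of rows, each a list of 3 entries, a list of its own where there are three numbers: the opening, from 0 (shut) to 1 (fully open), then the shift along the world's x, y, z in m, then the turn about the world's z in degrees. In form: [[gripper, [x, y, z], yaw], ...]. A call has 1 to 10 rows; each row shifts and turns the commanded pose from where the row before left it; what a row does not reach is not made up. A row lasts 1/8 s, in which the tool goes at most 62.5 mm and 10.7 degrees, less where a joint would pass 70% of its speed; a pose out of reach is approached as far as the arm can. A call is refused whole if a number of a shift passes 0.0625 or a number of a turn 10.7, either way. A call with a gripper value outside its range is refused whole. The fingers move at their own pace and stop on an object; "grip_force" is the grip in N (left out, the last holds). Time passes only in rows, so rows that do not move let the fingers close. It gives the time, the measured TCP pose, the force and the opening at its end, in the units of the state.
- monitor.get_obs(): the state, without advancing time (a new reading comes with each control period).
- eyes.camera(name): name is "scene" or "side" or "wrist"; returns (picture, depth): 384x512x3 uint8, red, green, blue; 384x512 float32, m along the optical axis (not along the pixel's ray), 0 where there is no reading.
- eyes.camera_params(name): a dict with "fx", "fy", "cx", "cy" (pixels), "extrinsics" (4x4, takes a point from world to camera coordinates); the wrist camera has in their place "mount" (4x4, takes a point from camera to tool coordinates, whose origin is the TCP and whose axes are the flange's). Camera axes: x right, y down, z forward; pixel columns grow to the right and rows downward; lengths in m; the calibration is good to about 2 mm. A picture is of the moment at which its call begins: read the wrist's pose just before it. camera_params takes no time and is no camera call.
- job.job_done(): hands the job in, once; it reports no verdict.
The state is a dict: "time": time; "q": joint angles; "qd": joint speeds; "joint_efforts": joint torques, N m; "ee_pos": TCP position; "tcp_rot": TCP orientation; "wrist_force": force on the tool from outside, world axes, zero at the start; "torque": the same for the moment, N m; "opening": finger opening in m.
Only numpy, scipy, OpenCV 4.12 (cv2) and the standard library are available. Lean on these libraries where they do the work, as an engineer would, in place of code of your own. Each camera call takes 0.05 s, during which the arm holds its last target.

### The job

Put the office's backup drives away for the day: move the stapler off the dock's loading ledge into the grey stationery tray, standing upright as it does now, and slide every drive, nose first, into a free lane of the dock and push it fully home against the back stop. When all the drives are home, push the dock door shut until it seats on its catch. Leave the other things on the desk where they are.

Things in the scene. Friction and masses are not known exactly. Their poses are not given: they have to be found in the camera images.
- dock: The backup dock, fixed. Origin: on the desk under the middle of the door opening (plane of the shut door's inner face); +x into the dock, +y to its left (hinge side), z up. A 6 mm floor plate spans x -100 to 190, y +-135 mm; its part with x below 0 is a loading ledge, open at the sides. Side walls 22 mm thick, top at 60 mm, run from x = 0 back; their inner faces are at y = +-113 mm.
- lane0 (a point): Back end of the dock's rightmost lane (y = -87 mm in the dock), on the floor plate at the back stop (x = 126, z = 6 mm). Axes as the dock's. Lanes run along x, 52 mm wide; any drive fits any lane, nose first, one to a lane, sliding freely. Fully home, its nose tip touches the back stop: its centre is 60 mm in front of this point and its rear end 6 mm inside the shut door.
- lane1 (a point): The same for the second lane from the right (y = -29 mm in the dock). Between the lanes stand dividers 6 mm thick and 20 mm tall with rounded front ends, from x = 27 to 104 mm in the dock. In front of them the floor plate is bare.
- lane2 (a point): The same for the third lane from the right (y = +29 mm in the dock). The lanes are open above, except for a black hood over their last 22 mm (x = 104 to 126 mm in the dock; underside 30 mm, top 60 mm above the desk), which lets in only a drive's low nose, not its 36 mm high case. Behind the hood the dock is solid, 60 mm high.
- lane3 (a point): The same for the leftmost lane (y = +87 mm in the dock), next to the hinge side.
- dock_door (a joint): The dock's upright front door: 268 wide, 12 thick, from 8 to 60 mm above the desk. 0 = shut, grows as it swings out, up to 2.7 rad; it starts wide open and stays where left (light friction). At angle q it runs from the hinge along (-sin q, -cos q) in the dock's x, y; its outer face looks along (-cos q, sin q). A pull tab stands 13 mm out of that face, 252 mm from the hinge.
- dock_hinge (a point): The door's vertical hinge axis, in the middle of the panel's thickness and height: x = -6, y = 135 mm in the dock, 34 mm above the desk. Axes as the dock's.
- catch (a point): Top of the sprung ball catch, 3 mm above the floor plate, in front of the rightmost lane's outer wall. The door meets it at about 0.05 rad, must be pushed over it (about 3 to 5 N at the free edge, under 12 N half-way along) and then snaps to 0, where the catch holds it. The door cannot shut on a drive that is not home or on anything left on the ledge.
- drive1_c (a point): One of up to four identical backup drives (some may be absent; None then): aluminium case, 120 long x 46 wide x 36 mm high, 0.28 kg, lying flat. The 26 mm at its +x end is a lower black connector nose, 38 wide, 18 mm high; at the other end is a flush rubber band. This point is its centre: mid-length, mid-width, 18 mm up. x points to the nose tip (60 mm away), z up.
- drive2_c (a point): One of up to four identical backup drives (some may be absent; None then): aluminium case, 120 long x 46 wide x 36 mm high, 0.28 kg, lying flat. The 26 mm at its +x end is a lower black connector nose, 38 wide, 18 mm high; at the other end is a flush rubber band. This point is its centre: mid-length, mid-width, 18 mm up. x points to the nose tip (60 mm away), z up.
- drive3_c (a point): One of up to four identical backup drives (some may be absent; None then): aluminium case, 120 long x 46 wide x 36 mm high, 0.28 kg, lying flat. The 26 mm at its +x end is a lower black connector nose, 38 wide, 18 mm high; at the other end is a flush rubber band. This point is its centre: mid-length, mid-width, 18 mm up. x points to the nose tip (60 mm away), z up.
- drive4_c (a point): One of up to four identical backup drives (some may be absent; None then): aluminium case, 120 long x 46 wide x 36 mm high, 0.28 kg, lying flat. The 26 mm at its +x end is a lower black connector nose, 38 wide, 18 mm high; at the other end is a flush rubber band. This point is its centre: mid-length, mid-width, 18 mm up. x points to the nose tip (60 mm away), z up.
- stapler_c (a point): A black desk stapler, 130 long x 34 wide x 48 mm high, 0.25 kg, upright, at first lying on the dock's loading ledge. This point is at its centre, 24 mm above its underside; x along its length, z up. It can be gripped across its width from above.
- tray: A fixed open grey stationery tray, 200 x 112 mm, 30 mm high, 4 mm walls and floor, empty. The origin is the centre of its underside, x along its length, z up.
- calculator: A pocket calculator, 130 x 75 x 14 mm. A bystander; leave it where it is. The origin is the centre of its underside, z up.
- mug: A white mug, 80 mm across, 90 mm high. A bystander; leave it where it is. The origin is the centre of its underside, z up.
- punch: A hole punch, 110 x 60 x 55 mm. A bystander; leave it where it is. The origin is the centre of its underside, z up.
- tape: A tape dispenser, 140 x 55 mm, 82 mm high. A bystander; leave it where it is. The origin is the centre of its underside, z up.
- notebook: A blue notebook, 100 x 150 x 14 mm. A bystander; leave it where it is. The origin is the centre of its underside, z up.
- eraser: A whiteboard eraser, 120 x 50 x 34 mm. A bystander; leave it where it is. The origin is the centre of its underside, z up.
Things that resemble listed ones, but are neither listed nor needed, are in the scene too. What is shaped like the part that bears drive3_c but pink is not meant. Leave any blue or red look-alike of the part that bears stapler_c alone.

How it is judged (in metres and radians):
On the way, in this order (a step that is already met when the one before it is completed fails the run):
1. the stapler is in the tray and every drive is home, the door still open (x of stapler_c in the frame of tray between -0.06 and 0.06 m and y of stapler_c in the frame of tray between -0.05 and 0.05 m and z of stapler_c in the frame of tray below 0.045 m and angle between stapler_c's own z axis and vertical below 0.25 rad and x of each of drive1_c, drive2_c, drive3_c, drive4_c in the frame of dock above 0.06 m and y of drive1_c in the frame of dock between -0.115 and 0.115 m and z of each of drive1_c, drive2_c, drive3_c, drive4_c in the frame of dock below 0.031 m and angle between each of drive1_c, drive2_c, drive3_c, drive4_c's own z axis and vertical below 0.12 rad and y of drive2_c in the frame of dock between -0.115 and 0.115 m and y of drive3_c in the frame of dock between -0.115 and 0.115 m and y of drive4_c in the frame of dock between -0.115 and 0.115 m and value of joint dock_door above 0.3 rad), for 0.2 s.
2. the door is seated on its catch (value of joint dock_door below 0.015 rad), for 0.2 s.
At the end, for the whole second after the job is handed in: The door is seated on its catch (within 0.015 rad of shut), every drive present lies flat in a lane with its nose within 8 mm of the back stop (within 6 mm before the door is shut), and the stapler rests upright in the tray (its centre within 60 mm along and 50 mm across of the tray's middle) (x of stapler_c in the frame of tray between -0.06 and 0.06 m and y of stapler_c in the frame of tray between -0.05 and 0.05 m and z of stapler_c in the frame of tray below 0.045 m and angle between stapler_c's own z axis and vertical below 0.25 rad and x of each of drive1_c, drive2_c, drive3_c, drive4_c in the frame of dock above 0.058 m and y of drive1_c in the frame of dock between -0.115 and 0.115 m and z of each of drive1_c, drive2_c, drive3_c, drive4_c in the frame of dock below 0.031 m and angle between each of drive1_c, drive2_c, drive3_c, drive4_c's own z axis and vertical below 0.12 rad and y of drive2_c in the frame of dock between -0.115 and 0.115 m and y of drive3_c in the frame of dock between -0.115 and 0.115 m and y of drive4_c in the frame of dock between -0.115 and 0.115 m and value of joint dock_door between -0.02 and 0.015 rad); the robot touches nothing.
It fails at once if a bystander is pushed more than 60 mm away (distance of any of calculator, mug, punch, tape, notebook, eraser from where it was at the start of the episode above 0.06 m).
It fails at once if the mug or the tape dispenser is tipped over (angle between any of mug, tape's own z axis and vertical above 0.7 rad).
Of drive1, drive2, drive3, drive4 only 2 to 4 are there at a start; the rules pass over those that are not, and their reading is None.
At some moment in a run one of drive1, drive2, drive3, drive4 may be knocked a few centimetres aside while the robot is not near it.
It also fails if it takes over 210 s, if anything falls off the work surface, if the arm or the gripper's body presses on something with over 40 N, if the wrist force passes 120 N, or if a joint passes its speed limit or range.

## Working session

There is one attempt and no reset: what is moved stays moved. The work goes in short steps, Python scripts to look and compute and a tool call to move; the robot and the scene stay as the last step left them, time stands still between calls to the robot, and variables do not carry over. Pictures are saved under pics/ and viewed, and the job is handed in when it is done.

Besides the shell and the picture viewer there is one more tool, called after "Call:" by a JSON object that holds its "api" and its "payload", one argument or row to a line. drive_tool: Moves the arm, as the interface text tells. Its arguments: {"type":"object","properties":{"plan":{"type":"array","items":{"type":"array"}},"grip_force":{"type":"number"}},"required":["plan"]}

```bash
mkdir -p pics; ls; cat > h.py <<'E'
import numpy as np, cv2
from workcell import monitor, eyes, job
from scipy.spatial.transform import Rotation as R
def snap(name,fn=None):
    o=monitor.get_obs(); p,d=eyes.camera(name); c=eyes.camera_params(name)
    if 'extrinsics' in c: T=np.linalg.inv(np.array(c['extrinsics']))
    else:
        W=np.eye(4); W[:3,:3]=R.from_euler('xyz',o['tcp_rot'],degrees=True).as_matrix(); W[:3,3]=o['ee_pos']; T=W@np.array(c['mount'])
    if fn: cv2.imwrite('pics/'+fn,p[:,:,::-1])
    return p,d,c,T
def cloud(d,c,T):
    v,u=np.mgrid[:d.shape[0],:d.shape[1]]
    P=np.stack([(u-c['cx'])/c['fx']*d,(v-c['cy'])/c['fy']*d,d],-1)
    P=P@T[:3,:3].T+T[:3,3]; P[d<=0]=np.nan
    return P
def ray(u,v,z,c,T):
    r=T[:3,:3]@np.array([(u-c['cx'])/c['fx'],(v-c['cy'])/c['fy'],1]); o=T[:3,3]
    return o+r*(z-o[2])/r[2]
E
python3 - <<'E'
from h import *
print(monitor.get_obs())
for n in ('scene','side','wrist'):
    p,d,c,T=snap(n,n+'0.png'); print(n,c['fx'],c['cx'],c['cy'],T.round(3).tolist())
    np.savez('/tmp/'+n+'0.npz',p=p,d=d,P=cloud(d,c,T))
E
```

```text
pics
{'time': 0.0, 'q': array([-6.92134201e+01,  5.01097043e+00,  1.00358538e+01,  9.50977883e+01,
       -1.39163032e-03,  8.99989649e+01]), 'qd': array([-0.00489511,  0.08733773, -0.08427114,  0.13166854, -0.13403634,
       -0.02373888]), 'joint_efforts': array([ 6.74944895e-04, -5.20384240e+01,  4.64806759e+01,  1.62789132e-02,
        1.37580153e-05, -7.06571655e-06]), 'ee_pos': array([ 0.19511861, -0.51403401,  0.25259681]), 'tcp_rot': array([-1.79927095e+02,  1.39031209e-03,  2.07876168e+01]), 'wrist_force': array([ 0.3363524 , -0.2217165 , -0.03474799]), 'torque': array([0.03301851, 0.02596961, 0.07410845]), 'opening': 0.08511415093851017}
scene 475.01894062184965 254.77485176632513 187.8932675649973 [[-0.634, 0.562, -0.532, 1.468], [0.774, 0.454, -0.442, 0.852], [-0.007, -0.692, -0.722, 1.434], [0.0, 0.0, 0.0, 1.0]]
side 434.83977918092 256.39620547823364 187.7190257810421 [[0.993, -0.07, 0.091, 0.307], [-0.113, -0.709, 0.696, -1.106], [0.016, -0.702, -0.712, 1.177], [0.0, 0.0, 0.0, 1.0]]
wrist 345.2715176245434 255.34249907388116 189.9484235108457 [[0.356, -0.894, -0.272, 0.265], [-0.935, -0.341, -0.101, -0.487], [-0.002, 0.291, -0.957, 0.372], [0.0, 0.0, 0.0, 1.0]]
```

View pics/scene0.png

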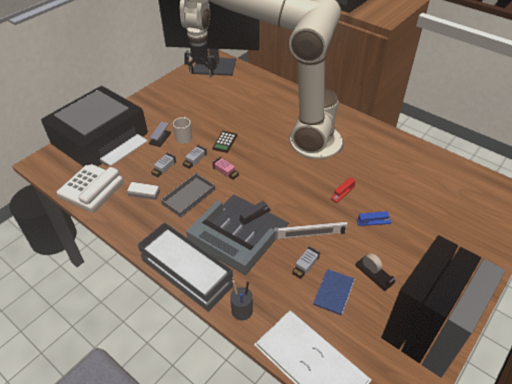

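View pics/side0.png

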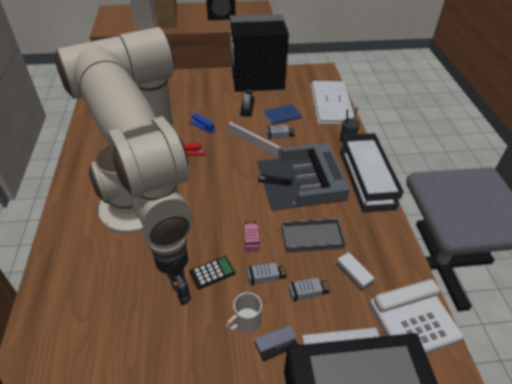

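View pics/wrist0.png

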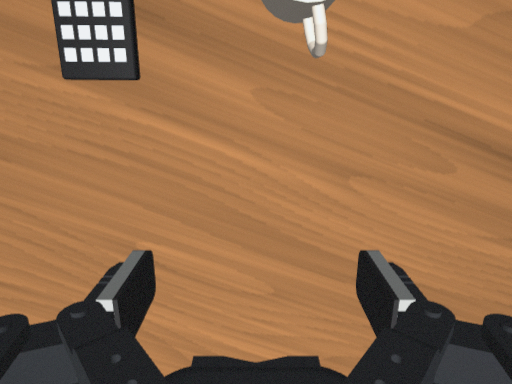

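```bash
python3 - <<'E'
import cv2
a=cv2.imread('pics/scene0.png'); b=cv2.imread('pics/side0.png')
cv2.imwrite('pics/sc1.png',cv2.resize(a[110:300,120:350],None,fx=3.4,fy=3.1,interpolation=cv2.INTER_CUBIC)[:600,:800])
cv2.imwrite('pics/sd1.png',cv2.resize(b[100:360,200:400],None,fx=3,fy=2.3,interpolation=cv2.INTER_CUBIC)[:600,:800])
E
```

```text
(no output)
```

View pics/sc1.png

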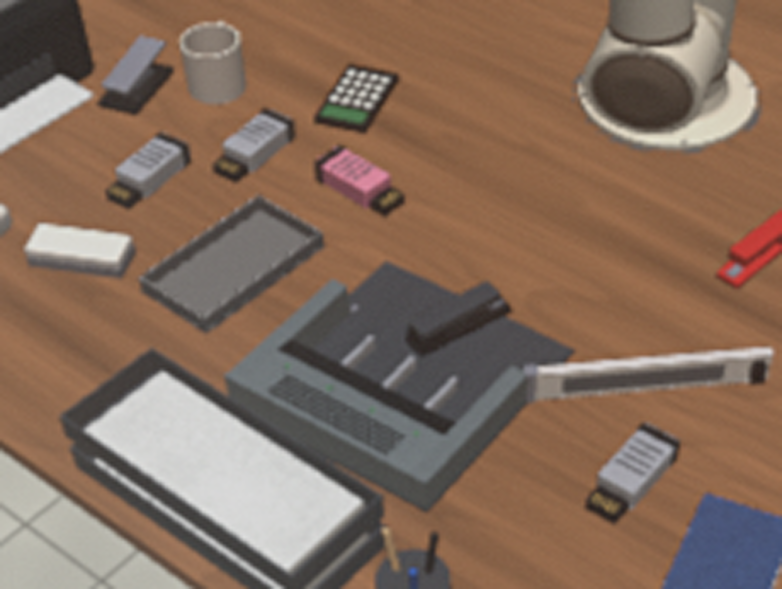

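View pics/sd1.png

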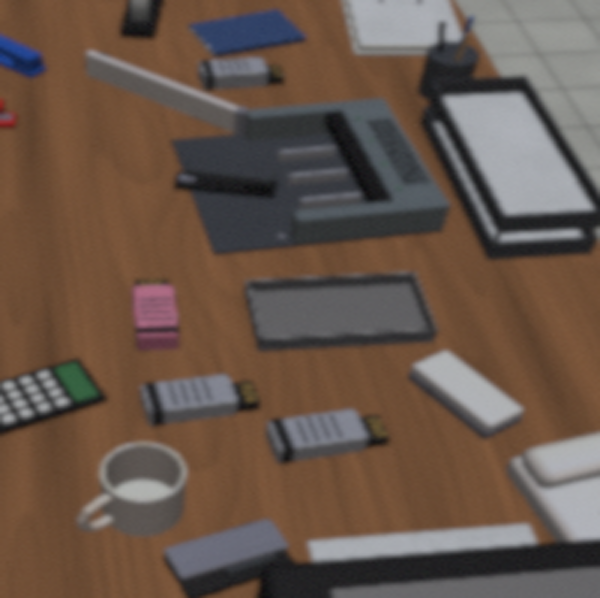

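The pictures show three grey drives: scene px (164,164), (196,156) and (306,262). The pink look-alike at (225,168) is excluded. The black stapler lies on the ledge at scene (254,212); the red (343,189) and blue (374,218) look-alikes are excluded. The grey tray is at (188,194), and the door is wide open at (312,229). Next I'll measure positions.

```bash
python3 - <<'E'
from h import *
Z=[np.load('/tmp/%s0.npz'%n) for n in('scene','side')]
# topdown map x 0.1..0.85 , y -0.65..0.45 ; 700px/m
s=700; H=int(.75*s); Wd=int(1.1*s)
im=np.zeros((H,Wd,3),np.uint8); zm=np.full((H,Wd),-1.)
for z in Z:
    p=z['p']
    d=z['d']; n='scene' if z is Z[0] else 'side'
    d2=cv2.resize(d,None,fx=3,fy=3,interpolation=cv2.INTER_NEAREST); 
    P=z['P'].reshape(-1,3); C=p.reshape(-1,3)
    ok=np.isfinite(P[:,0])&(P[:,2]<.12)
    P=P[ok];C=C[ok]
    i=((0.85-P[:,0])*s).astype(int); j=((0.45-P[:,1])*s).astype(int)
    for di in(0,1):
      for dj in (0,1):
        I=i+di;J=j+dj
        m=(I>=0)&(I<H)&(J>=0)&(J<Wd)
        o=np.argsort(P[m][:,2])
        I2=I[m][o];J2=J[m][o];zz=P[m][o,2];cc=C[m][o]
        g=zz>zm[I2,J2]
        im[I2[g],J2[g]]=cc[g]; zm[I2[g],J2[g]]=zz[g]
for k in range(8): cv2.putText(im,'%.1f'%(.1*k+.1),(0,int((.75-.1*k)*s)),0,.4,(255,255,0),1)
for k in range(11): cv2.putText(im,'%.1f'%(.4-.1*k),(int((.05+.1*k)*s),10),0,.4,(255,255,0),1)
cv2.imwrite('pics/top0.png',im[:,:,::-1])
for n,z in zip(('scene','side'),Z): 
    ok=np.isfinite(z['P'][...,0]); P=z['P'][ok]; m=(P[:,0]>.2)&(P[:,0]<.7)&(abs(P[:,1])<.6)&(abs(P[:,2])<.01)
    print(n,np.median(P[m][:,2]))
E
```

```text
scene 0.0019237016466150392
side 0.00035779358564225205
```

View pics/top0.png

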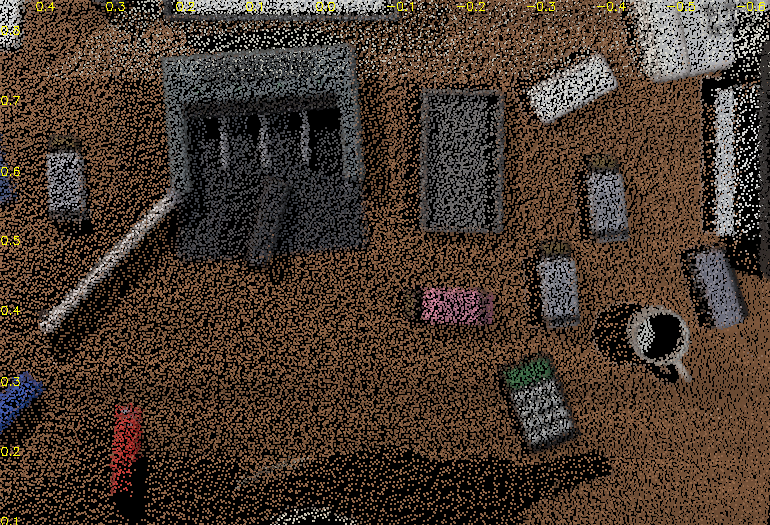

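```bash
cat > fit.py <<'E'
from h import *
def rect(P,box,z0,z1,trim=1):
    x0,x1,y0,y1=box
    q=P.reshape(-1,3); q=q[np.isfinite(q[:,0])]
    q=q[(q[:,0]>x0)&(q[:,0]<x1)&(q[:,1]>y0)&(q[:,1]<y1)&(q[:,2]>z0)&(q[:,2]<z1)]
    (c,sz,a)=cv2.minAreaRect((q[:,:2]*1000).astype(np.float32))
    return len(q),np.round(c,1),np.round(sz,1),round(a,1),round(float(np.median(q[:,2])),4)
E
python3 - <<'E'
from fit import *
for n in('scene','side'):
    P=np.load('/tmp/%s0.npz'%n)['P']
    print(n)
    for k,b,z in [('dock',(.45,.8,-.06,.25),(.053,.066)),('dA',(.5,.65,.33,.42),(.03,.042)),('dB',(.48,.65,-.44,-.36),(.03,.042)),('dC',(.36,.5,-.37,-.30),(.03,.042)),('stap',(.46,.62,.03,.12),(.02,.055)),('tray',(.5,.73,-.27,-.12),(.02,.036)),('door',(.35,.56,.22,.42),(.05,.066))]:
        try: print(k,*rect(P,b,*z))
        except Exception as e: print(k,e)
E
```

```text
scene
dock 1760 [644.1  85.3] [295.2 318.2] 82.8 0.0606
dA 279 [584.8 358.5] [100.   48.2] 3.1 0.0365
dB 148 [ 555.8 -413.7] [96.2 50.9] 6.2 0.0371
dC 139 [ 435.4 -345.4] [95.3 51.1] 5.6 0.037
stap 256 [547.2  80.3] [ 60.8 141.3] 74.1 0.0471
tray 284 [ 622.4 -208.3] [123.5 203.5] 89.1 0.0274
door 270 [467.4 306.2] [ 31.9 243.7] 43.4 0.0589
side
dock 1447 [635.   94.8] [309.4 296.6] 90.0 0.0593
dA 150 [581.9 356.9] [92.8 52.7] 2.8 0.0349
dB 394 [ 552.9 -418. ] [94.5 47.5] 4.8 0.0359
dC 353 [ 431.1 -345.9] [47.5 95.1] 89.8 0.0359
stap 277 [541.5  62.7] [ 45.1 151. ] 78.2 0.0462
tray 384 [ 619.7 -209.8] [119.2 200. ] 89.2 0.0272
door 175 [462.4 303.2] [ 29.5 239.1] 42.1 0.0576
```

Call:
{"api": "drive_tool", "payload": {
  "plan": [
    [1, [0.05, 0.04, 0.03], -10],
    [1, [0.05, 0.03, 0.03], -10.7],
    [1, [0.05, 0.03, 0.02], 0],
    [1, [0.0, 0.03, 0.0], 0],
    [1, [0, 0, 0], 0],
    [1, [0, 0, 0], 0]
  ]
}}

```text
time: 0.9
ee_pos: [0.3343, -0.3924, 0.3266]
tcp_rot: [180.0, 0.0, 0.7]
wrist_force: [0.4, -0.4, 0.2]
opening: 0.0853
```

```bash
python3 - <<'E'
from h import *
p,d,c,T=snap('wrist','w1.png'); np.savez('/tmp/w1.npz',p=p,d=d,P=cloud(d,c,T),T=T)
o=monitor.get_obs();print(o['time'],o['ee_pos'],o['tcp_rot'])
E
```

```text
0.95 [ 0.33418846 -0.39264078  0.3264602 ] [-1.79991510e+02  1.93585784e-02  6.48852193e-01]
```

View pics/w1.png

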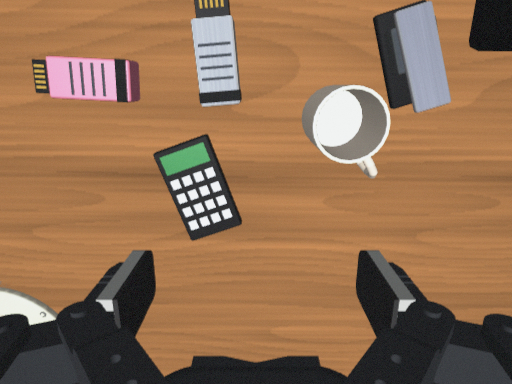

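Drive C (grey, nose up at px (212,5)) is at px (216,55), with the pink one at (92,80) and the calculator at (198,188). Next I'll view the dock from above.

Call:
{"api": "drive_tool", "payload": {
  "plan": [
    [1, [0.01, 0.055, 0.01], 0],
    [1, [0.01, 0.06, 0.01], 0],
    [1, [0.01, 0.06, 0.015], 0],
    [1, [0.01, 0.06, 0.015], 0],
    [1, [0.01, 0.06, 0.015], 0],
    [1, [0.01, 0.06, 0.015], 0],
    [1, [0.0, 0.06, 0.01], 0],
    [1, [0, 0.05, 0], 0],
    [1, [0, 0, 0], 0],
    [1, [0, 0, 0], 0]
  ]
}}

```text
time: 2.2
ee_pos: [0.3966, 0.0295, 0.4162]
tcp_rot: [-178.3, 0.1, 3.1]
wrist_force: [0.7, -0.0, 0.2]
opening: 0.0856
```

```bash
python3 - <<'E'
from h import *
p,d,c,T=snap('wrist','w2.png'); np.savez('/tmp/w2.npz',p=p,d=d,P=cloud(d,c,T),T=T)
o=monitor.get_obs();print(o['time'],o['ee_pos'],o['tcp_rot'])
E
```

```text
2.25 [0.39651225 0.02942309 0.41633362] [-1.78260141e+02  5.73921559e-02  3.13576840e+00]
```

View pics/w2.png

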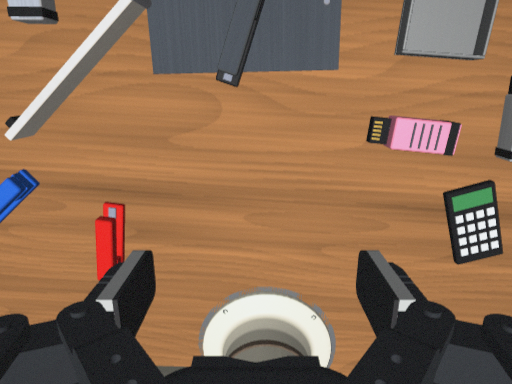

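Call:
{"api": "drive_tool", "payload": {
  "plan": [
    [1, [0.04, 0.02, -0.01], -1],
    [1, [0.04, 0.02, -0.01], -1],
    [1, [0.04, 0.01, -0.01], -1],
    [1, [0.03, 0.0, 0.0], 0],
    [1, [0, 0, 0], 0],
    [1, [0, 0, 0], 0]
  ]
}}

```text
time: 3.0
ee_pos: [0.5481, 0.0423, 0.3868]
tcp_rot: [-176.7, 0.1, 3.0]
wrist_force: [0.0, 0.7, -0.3]
opening: 0.0852
```

```bash
python3 - <<'E'
from h import *
p,d,c,T=snap('wrist','w3.png'); np.savez('/tmp/w3.npz',p=p,d=d,P=cloud(d,c,T),T=T)
o=monitor.get_obs();print(o['time'],o['ee_pos'],o['tcp_rot'],o['q'])
E
```

```text
3.05 [0.54785891 0.04250537 0.38724336] [-1.76653909e+02  1.26216293e-03  3.05354879e+00] [  2.83561334  10.8176487   32.0411066  111.237462     3.34606212
 179.78169238]
```

View pics/w3.png

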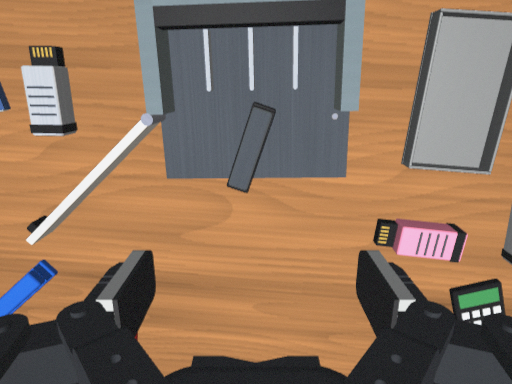

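```bash
python3 - <<'E'
import cv2
a=cv2.imread('pics/w3.png')
cv2.imwrite('pics/w3a.png',cv2.resize(a[0:200,130:370],None,fx=3,fy=3,interpolation=cv2.INTER_CUBIC))
cv2.imwrite('pics/w3b.png',cv2.resize(a[0:180,400:512],None,fx=3,fy=3,interpolation=cv2.INTER_CUBIC))
E
```

```text
(no output)
```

View pics/w3a.png

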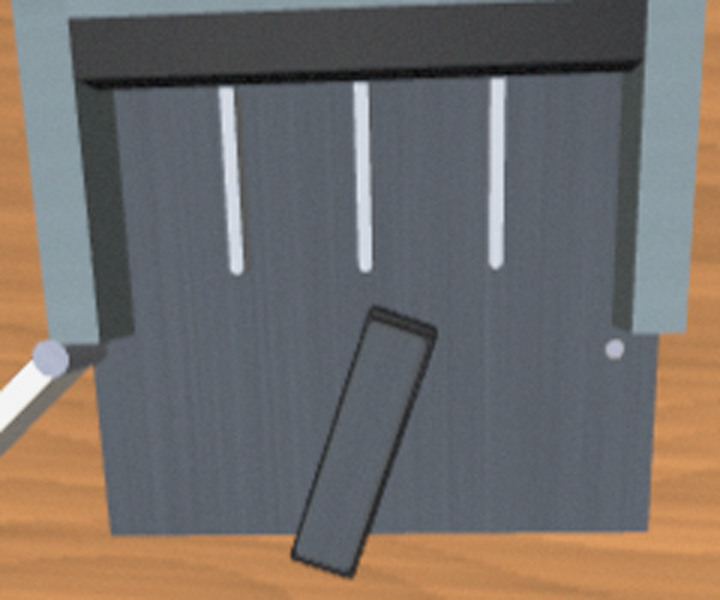

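View pics/w3b.png

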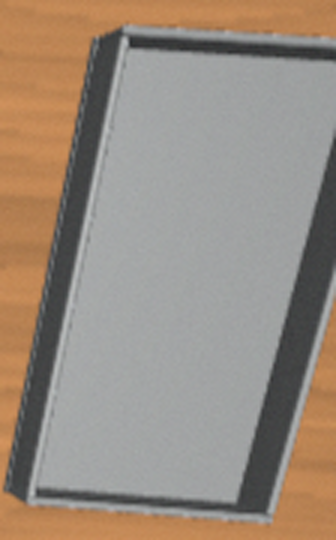

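```bash
python3 - <<'E'
from h import *
T=np.load('/tmp/w3.npz')['T']; c=eyes.camera_params('wrist')
def A(name,u,v,z,ox=130,oy=0):
    q=ray(ox+(u+.0)/3,oy+v/3,z,c,T); print(name,(q*1000).round(1)[:2]); return q[:2]*1000
W=[];D=[]
def add(n,u,v,z,dx,dy): W.append(A(n,u,v,z)); D.append((dx,dy))
add('ledgeL',110,535,.006,-100,135); add('ledgeR',648,531,.006,-100,-135)
add('div2',237,272,.026,27,58) ; add('div1',365,270,.026,27,0); add('div0',496,267,.026,27,-58)
add('wallLin',99,343,.060,0,113); add('wallRin',634,333,.06,0,-113); add('wallRout',685,332,.06,0,-135)
add('hinge',51,357,.060,-6,135)
W=np.array(W);D=np.array(D,float)
M,_=cv2.estimateAffinePartial2D(D,W,method=cv2.LMEDS)
# rigid fit
cw,cd=W.mean(0),D.mean(0);U,S,Vt=np.linalg.svd((D-cd).T@(W-cw));r=(U@Vt).T;t=cw-r@cd
print('yaw',np.degrees(np.arctan2(r[1,0],r[0,0])),'origin',t,'res',(W-(D@r.T+t)).round(1).tolist(), 'scale',np.hypot(M[0,0],M[1,0]))
for n,u,v in [('s',374,307),('s',436,328),('s',292,558),('s',352,576)]: A('stap',u,v,.052)
for n,u,v in [('t',124,28),('t',30,502),('t',270,519)]: A('tray',u,v,.03,400)
for n,u,v in [(0,24,67),(0,67,66),(0,75,130),(0,31,133)]: print('dA',ray(u,v,.036,c,T).round(4))
P=np.load('/tmp/w3.npz')['P']; print(P[150:152,250:253])
E
```

```text
ledgeL [477.2 197.6]
ledgeR [498.  -71.2]
div2 [609.9 130.5]
div1 [614.  73.]
div0 [618.4  15. ]
wallLin [578.3 183.4]
wallRin [595.6 -42.5]
wallRout [597.2 -63.3]
hinge [571.1 204.7]
yaw 4.354505476823664 origin [587.14043411  70.74294258] res [[0.0, -0.2], [0.4, 0.3], [0.3, -0.1], [-0.1, 0.2], [-0.1, 0.0], [-0.3, 0.0], [-0.1, -0.6], [-0.2, 0.6], [0.2, -0.2]] scale 0.9987470530444763
stap [599.5  66.6]
stap [592.3  39.6]
stap [485.6  98.3]
stap [478.9  70.3]
tray [ 720.2 -152.2]
tray [ 523.7 -150.8]
tray [ 523.1 -258.5]
dA [0.627  0.3783 0.036 ]
dA [0.6313 0.3188 0.036 ]
dA [0.547  0.3166 0.036 ]
dA [0.5389 0.3811 0.036 ]
[[[0.53710455 0.06971384 0.04899111]
  [0.53747247 0.06827916 0.05049337]
  [0.53748232 0.0669677  0.05008349]]

 [[0.53617499 0.06950192 0.05121596]
  [0.53585865 0.0682988  0.04909583]
  [0.53613296 0.06689907 0.05008188]]]
```

Dock fit: origin (587.1, 70.7) mm, yaw 4.35°, residual under 0.7 mm. The stapler is at (539, 69) with yaw −15.4°, and the tray centre is at (621.5, −205). Joint 6 is at its limit, so I'll turn by +161° to work near yaw 180.

Call:
{"api": "drive_tool", "payload": {
  "plan": [
    [1, [0, 0, 0], 10.1],
    [1, [0, 0, 0], 10.1],
    [1, [0, 0, -0.01], 10.1],
    [1, [0, 0.0, -0.01], 10.1],
    [1, [0, 0, 0], 10.1],
    [1, [0, 0, 0], 10.1],
    [1, [0, 0, 0], 10.1],
    [1, [0, 0, 0], 10.1],
    [1, [0, 0, 0], 10.1],
    [1, [0, 0, 0], 10.1]
  ]
}}

```text
time: 4.3
ee_pos: [0.5476, 0.043, 0.3677]
tcp_rot: [-176.7, 0.1, 104.4]
wrist_force: [0.5, -0.2, 0.1]
opening: 0.0854
```

Call:
{"api": "drive_tool", "payload": {
  "plan": [
    [1, [0, 0, 0], 10.1],
    [1, [0, 0, -0.04], 10.1],
    [1, [0, 0, -0.04], 10.1],
    [1, [0, 0.02, -0.04], 10.1],
    [1, [0, 0, 0], 10.1],
    [1, [0, 0, 0], 10.1],
    [1, [0, 0, 0], 0],
    [1, [0, 0, 0], 0]
  ]
}}

```text
time: 5.3
ee_pos: [0.5482, 0.0631, 0.2473]
tcp_rot: [-176.7, 0.1, 164.5]
wrist_force: [0.2, 0.3, -0.3]
opening: 0.0856
```

Call:
{"api": "drive_tool", "payload": {
  "plan": [
    [1, [-0.009, 0.006, -0.05], 0],
    [1, [0, 0, -0.05], 0],
    [1, [0, 0, -0.04], 0],
    [1, [0, 0, 0], 0],
    [1, [0, 0, 0], 0]
  ],
  "grip_force": 50
}}

```text
time: 5.92
ee_pos: [0.5402, 0.0693, 0.1086]
tcp_rot: [-176.7, 0.1, 164.7]
wrist_force: [0.2, 0.1, 0.5]
opening: 0.0851
```

```bash
python3 - <<'E'
from h import *
p,d,c,T=snap('wrist','w4.png'); np.savez('/tmp/w4.npz',p=p,d=d,P=cloud(d,c,T),T=T)
E
```

```text
(no output)
```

View pics/w4.png

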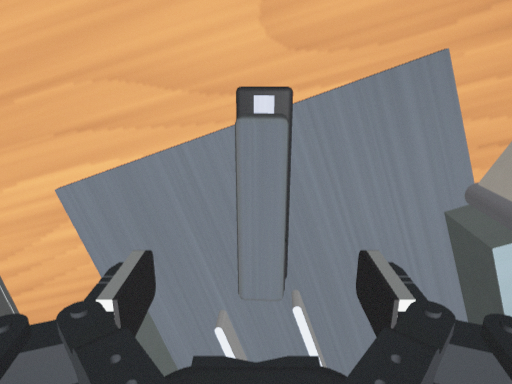

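The stapler is centred between the jaws (column 262 against 255) and aligned, so I can go down and grip.

Call:
{"api": "drive_tool", "payload": {
  "plan": [
    [1, [0, 0, -0.035], 0],
    [1, [0, 0, -0.031], 0],
    [1, [0, 0, 0], 0],
    [0, [0, 0, 0], 0],
    [0, [0, 0, 0], 0],
    [0, [0, 0, 0], 0],
    [0, [0, 0, 0], 0],
    [0, [0, 0, 0], 0]
  ]
}}

```text
time: 6.98
ee_pos: [0.5402, 0.0695, 0.042]
tcp_rot: [-176.7, 0.1, 164.7]
wrist_force: [-1.4, 0.9, 5.9]
opening: 0.0275
```

Call:
{"api": "drive_tool", "payload": {
  "plan": [
    [0, [0, 0, 0.03], 0],
    [0, [0, 0, 0.05], 0],
    [0, [0, 0, 0.05], 0],
    [0, [0, 0, 0], 0]
  ]
}}

```text
time: 7.48
ee_pos: [0.5411, 0.0695, 0.175]
tcp_rot: [-176.8, 0.4, 164.7]
wrist_force: [0.1, 0.2, -3.0]
opening: 0.027
```

Call:
{"api": "drive_tool", "payload": {
  "plan": [
    [0, [0.016, -0.055, 0], 5],
    [0, [0.016, -0.055, 0], 5],
    [0, [0.016, -0.055, 0], 5],
    [0, [0.016, -0.055, 0], 0],
    [0, [0.016, -0.055, 0], 0],
    [0, [0, 0, -0.03], 0],
    [0, [0, 0, -0.03], 0],
    [0, [0, 0, 0], 0]
  ]
}}

```text
time: 8.48
ee_pos: [0.6176, -0.2053, 0.1065]
tcp_rot: [-176.8, -0.3, 179.7]
wrist_force: [0.5, -0.5, -1.7]
opening: 0.0272
```

```bash
python3 - <<'E'
from h import *
snap('wrist','w5.png'); snap('side','s5.png')
a=cv2.imread('pics/w5.png');b=cv2.imread('pics/s5.png')
cv2.imwrite('pics/m5.png',cv2.resize(np.hstack([a,b]),None,fx=.78,fy=.78))
E
```

```text
(no output)
```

View pics/m5.png

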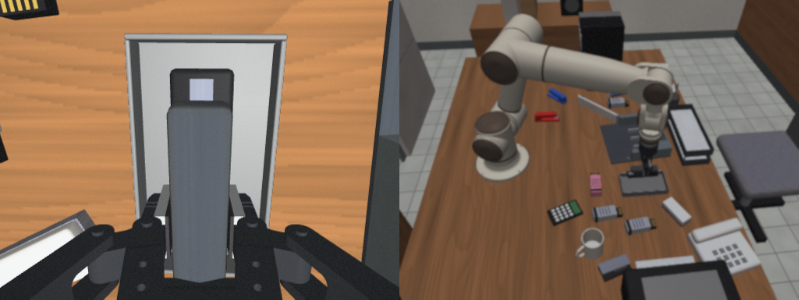

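The stapler is held over the tray and lined up with it. Now lower and release.

Call:
{"api": "drive_tool", "payload": {
  "plan": [
    [0, [0.003, 0, -0.03], 0],
    [0, [0, 0, -0.02], 0],
    [0, [0, 0, -0.012], 0],
    [0, [0, 0, 0], 0],
    [0.55, [0, 0, 0], 0],
    [0.55, [0, 0, 0], 0],
    [0.55, [0, 0, 0], 0],
    [0.55, [0, 0, 0.04], 0],
    [0.55, [0, 0, 0.06], 0],
    [1, [0, 0, 0.06], 0]
  ]
}}

```text
time: 9.82
ee_pos: [0.6223, -0.2057, 0.2107]
tcp_rot: [-176.6, 0.1, 179.7]
wrist_force: [1.2, -0.5, 0.0]
opening: 0.0634
```

```bash
python3 - <<'E'
from h import *
p,d,c,T=snap('wrist','w6.png'); np.savez('/tmp/w6.npz',p=p,d=d,P=cloud(d,c,T),T=T)
print(monitor.get_obs()['ee_pos'])
E
```

```text
[ 0.62374631 -0.20616065  0.22025972]
```

View pics/w6.png

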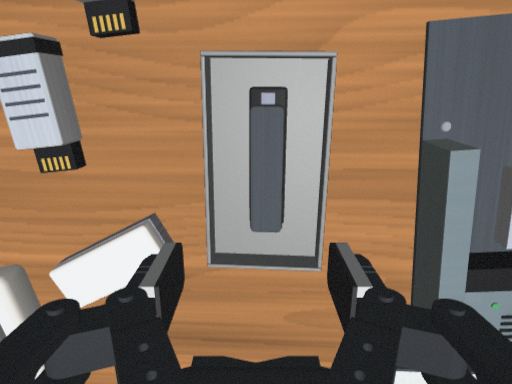

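The stapler is upright in the tray (px (267,160)). Next is drive B, whose nose points to +x.

Call:
{"api": "drive_tool", "payload": {
  "plan": [
    [1, [-0.02, -0.05, 0.01], 0],
    [1, [-0.02, -0.055, 0.01], 0],
    [1, [-0.02, -0.055, 0.01], 0],
    [1, [-0.02, -0.05, 0], 0],
    [1, [0, 0, 0], 0],
    [1, [0, 0, 0], 0]
  ]
}}

```text
time: 10.62
ee_pos: [0.5425, -0.4156, 0.2387]
tcp_rot: [-176.7, 0.0, 179.7]
wrist_force: [1.0, -0.2, -0.3]
opening: 0.0854
```

```bash
cat > drv.py <<'E'
from h import *
import sys
def look(fn):
    o=monitor.get_obs(); p,d,c,T=snap('wrist',fn); P=cloud(d,c,T)
    print('t',o['time'],'tcp',o['ee_pos'].round(4),o['tcp_rot'].round(1))
    return p,d,c,T,P
def drives(p,d,c,T,zt=.036):
    # bright aluminium: low saturation, bright
    hsv=cv2.cvtColor(p,cv2.COLOR_RGB2HSV); m=((hsv[...,1]<60)&(hsv[...,2]>110)).astype(np.uint8)*255
    m[235:]=0
    m=cv2.morphologyEx(m,cv2.MORPH_CLOSE,np.ones((9,9)))
    cs,_=cv2.findContours(m,cv2.RETR_EXTERNAL,cv2.CHAIN_APPROX_NONE)
    for k in cs:
        if cv2.contourArea(k)<800: continue
        g=np.array([ray(u,v,zt,c,T)[:2]*1000 for u,v in k[:,0]],np.float32)
        (ce,sz,a)=cv2.minAreaRect(g); x,y,w,h=cv2.boundingRect(k)
        print('px',(x,y,w,h),'c',np.round(ce,1),'sz',np.round(sz,1),'a',round(a,1))
E
python3 - <<'E'
from drv import *
p,d,c,T,P=look('w7.png'); drives(p,d,c,T)
E
```

```text
t 10.625 tcp [ 0.5425 -0.4156  0.2387] [-176.7    0.   179.7]
px (241, 144, 54, 80) c [ 561.7 -414. ] sz [76.9 45.3] a 6.2
px (419, 143, 93, 92) c [ 565.4 -225.3] sz [78.  90.3] a 89.2
px (35, 131, 85, 104) c [ 563.3 -603.8] sz [107.8  71.8] a 1.2
px (321, 0, 55, 99) c [ 439.2 -346. ] sz [79.8 44.5] a 5.3
px (37, 0, 96, 117) c [ 440.6 -575.7] sz [108.2  42. ] a 20.8
```

View pics/w7.png

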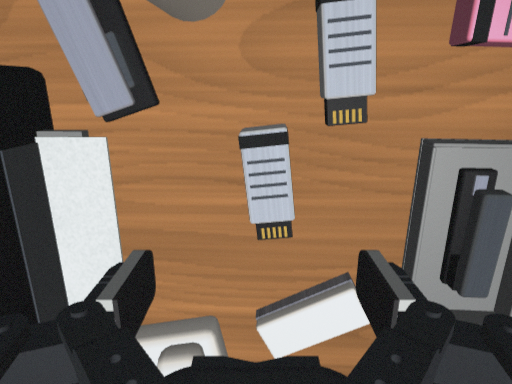

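Call:
{"api": "drive_tool", "payload": {
  "plan": [
    [1, [0, 0, -0.05], 6.5],
    [1, [0, 0, -0.06], 0],
    [1, [0, 0, -0.05], 0],
    [1, [0, 0, -0.03], 0],
    [1, [0, 0, -0.016], 0],
    [1, [0, 0, 0], 0],
    [0, [0, 0, 0], 0],
    [0, [0, 0, 0], 0],
    [0, [0, 0, 0], 0],
    [0, [0, 0, 0], 0]
  ],
  "grip_force": 70
}}

```text
time: 11.92
ee_pos: [0.5434, -0.4166, 0.0349]
tcp_rot: [-176.5, 0.2, -173.8]
wrist_force: [0.3, -0.1, 6.9]
opening: 0.0447
```

Call:
{"api": "drive_tool", "payload": {
  "plan": [
    [0, [0, 0, 0], 0],
    [0, [0, 0, 0.03], 0],
    [0, [0, 0, 0.05], 0],
    [0, [0, 0, 0.05], 0],
    [0, [0, 0, 0], 0]
  ]
}}

```text
time: 12.55
ee_pos: [0.5439, -0.4169, 0.1682]
tcp_rot: [-176.3, 0.4, -173.8]
wrist_force: [1.1, -0.2, -3.6]
opening: 0.0447
```

```bash
python3 - <<'E'
from drv import *
p,d,c,T,P=look('w8.png'); 
snap('side','s8.png')
a=cv2.imread('pics/w8.png');b=cv2.imread('pics/s8.png')
cv2.imwrite('pics/m8.png',cv2.resize(np.hstack([a,b]),None,fx=.78,fy=.78))
E
```

```text
t 12.55 tcp [ 0.5439 -0.4169  0.1682] [-176.3    0.4 -173.8]
```

View pics/m8.png

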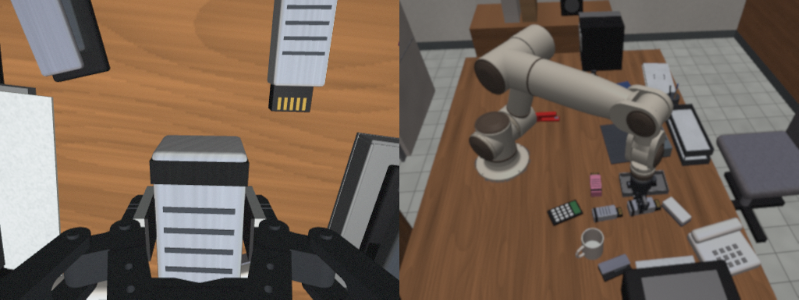

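Call:
{"api": "drive_tool", "payload": {
  "plan": [
    [0, [0, 0.05, 0], -1.9],
    [0, [0, 0.056, 0], 0],
    [0, [0, 0.056, 0], 0],
    [0, [0, 0.056, 0], 0],
    [0, [-0.002, 0.056, 0], 0],
    [0, [-0.002, 0.056, 0], 0],
    [-0.0, [-0.002, 0.056, 0], 0],
    [0, [-0.002, 0.01, -0.03], 0],
    [0, [-0.002, 0, -0.04], 0],
    [0, [0, 0, 0], 0]
  ]
}}

```text
time: 13.9
ee_pos: [0.5295, -0.0195, 0.0881]
tcp_rot: [-176.7, -0.5, -175.6]
wrist_force: [0.1, -0.1, -3.0]
opening: 0.0445
```

```bash
python3 - <<'E'
from drv import *
p,d,c,T,P=look('w9.png'); 
snap('scene','s9.png')
a=cv2.imread('pics/w9.png');b=cv2.imread('pics/s9.png')[110:302,120:376]
cv2.imwrite('pics/m9.png',cv2.resize(np.hstack([a,cv2.resize(b,(512,384),interpolation=cv2.INTER_CUBIC)]),None,fx=.78,fy=.78))
E
```

```text
t 13.9 tcp [ 0.5295 -0.0195  0.0881] [-176.7   -0.5 -175.6]
```

View pics/m9.png

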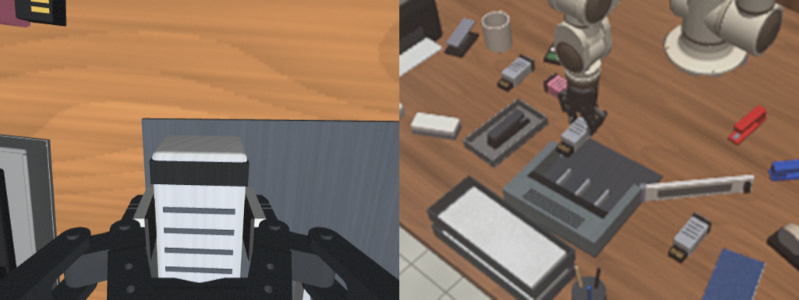

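Call:
{"api": "drive_tool", "payload": {
  "plan": [
    [0, [0.003, -0.001, -0.03], 0],
    [0, [0, 0, -0.012], 0],
    [0, [0, 0, -0.003], 0],
    [0, [0, 0, 0], 0],
    [0, [0, 0, 0], 0]
  ]
}}

```text
time: 14.62
ee_pos: [0.536, -0.0208, 0.0487]
tcp_rot: [-176.6, 0.1, -175.7]
wrist_force: [-0.3, 1.2, -2.0]
opening: 0.045
```

Call:
{"api": "drive_tool", "payload": {
  "plan": [
    [0, [0, 0, -0.003], 0],
    [0, [0, 0, 0], 0],
    [0, [0, 0, 0], 0]
  ]
}}

```text
time: 15.0
ee_pos: [0.5355, -0.0207, 0.0447]
tcp_rot: [-176.6, 0.0, -175.7]
wrist_force: [-0.7, 1.1, -3.0]
opening: 0.0451
```

Call:
{"api": "drive_tool", "payload": {
  "plan": [
    [0, [0.01, 0.001, -0.001], 0],
    [0, [0.01, 0.001, 0], 0],
    [0, [0.01, 0.001, 0], 0],
    [0, [0.006, 0, -0.001], 0],
    [0, [0, 0, 0], 0],
    [0, [0, 0, 0], 0]
  ]
}}

```text
time: 15.75
ee_pos: [0.5713, -0.0178, 0.0425]
tcp_rot: [-176.6, 0.0, -175.7]
wrist_force: [-0.3, -0.2, -3.6]
opening: 0.0446
```

```bash
python3 - <<'E'
from drv import *
p,d,c,T,P=look('w10.png'); 
snap('scene','s10.png')
a=cv2.imread('pics/w10.png');b=cv2.imread('pics/s10.png')[150:278,150:320]
cv2.imwrite('pics/m10.png',cv2.resize(np.hstack([a,cv2.resize(b,(512,384),interpolation=cv2.INTER_CUBIC)]),None,fx=.78,fy=.78))
E
```

```text
t 15.75 tcp [ 0.5713 -0.0178  0.0425] [-176.6    0.  -175.7]
```

View pics/m10.png

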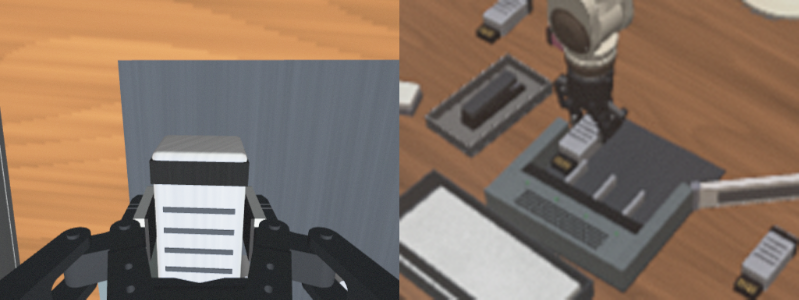

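Call:
{"api": "drive_tool", "payload": {
  "plan": [
    [0, [0, 0, -0.002], 0],
    [0, [0, 0, 0], 0],
    [0.7, [0, 0, 0], 0],
    [0.7, [0, 0, 0], 0],
    [0.7, [0, 0, 0], 0],
    [0.7, [0, 0, 0.04], 0],
    [0.7, [0, 0, 0.04], 0],
    [0, [-0.05, -0.004, 0.02], 0],
    [0, [-0.045, -0.003, 0], 0],
    [0, [0, 0, 0], 0]
  ]
}}

```text
time: 17.1
ee_pos: [0.4746, -0.0249, 0.1413]
tcp_rot: [-176.6, 0.1, -175.7]
wrist_force: [0.3, -0.1, -0.2]
opening: 0.0047
```

```bash
python3 - <<'E'
from drv import *
p,d,c,T,P=look('w11.png'); 
snap('scene','s11.png')
a=cv2.imread('pics/w11.png');b=cv2.imread('pics/s11.png')[150:278,150:320]
cv2.imwrite('pics/m11.png',cv2.resize(np.hstack([a,cv2.resize(b,(512,384),interpolation=cv2.INTER_CUBIC)]),None,fx=.78,fy=.78))
E
```

```text
t 17.1 tcp [ 0.4746 -0.0249  0.1413] [-1.766e+02  1.000e-01 -1.757e+02]
```

View pics/m11.png

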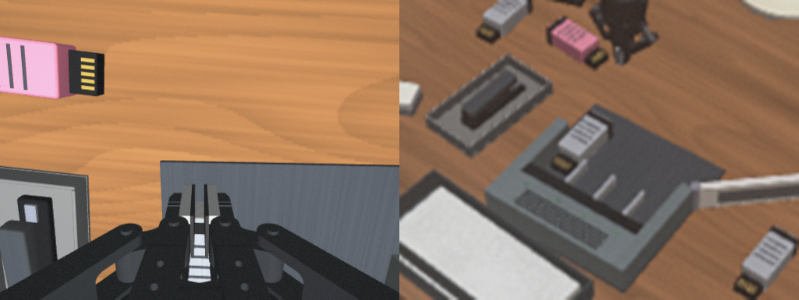

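Call:
{"api": "drive_tool", "payload": {
  "plan": [
    [0, [0, 0, -0.05], 0],
    [0, [0, 0, -0.05], 0],
    [0, [0, 0, 0], 0],
    [0, [0.03, 0.0023, 0], 0],
    [0, [0.02, 0.0015, 0], 0],
    [0, [0.015, 0.0011, 0], 0],
    [0, [0.015, 0.0011, 0], 0],
    [0, [0.012, 0.001, 0], 0],
    [0, [0, 0, 0], 0]
  ]
}}

```text
time: 18.32
ee_pos: [0.5697, -0.0176, 0.0412]
tcp_rot: [-176.6, 0.1, -175.7]
wrist_force: [-0.4, 0.1, -0.5]
opening: 0.0005
```

Call:
{"api": "drive_tool", "payload": {
  "plan": [
    [0, [0.007, 0.0005, 0], 0],
    [0, [0.005, 0.0004, 0], 0],
    [0, [0, 0, 0], 0]
  ]
}}

```text
time: 18.7
ee_pos: [0.581, -0.0168, 0.0407]
tcp_rot: [-176.7, 0.1, -175.7]
wrist_force: [-0.0, -0.4, 0.7]
opening: 0.0003
```

Call:
{"api": "drive_tool", "payload": {
  "plan": [
    [0, [0.004, 0.0003, 0], 0],
    [0, [0.003, 0.0002, 0], 0],
    [0, [0, 0, 0], 0]
  ]
}}

```text
time: 19.08
ee_pos: [0.5879, -0.0163, 0.0406]
tcp_rot: [-176.6, 0.1, -175.7]
wrist_force: [-1.1, 0.1, 0.3]
opening: 0.0001
```

Call:
{"api": "drive_tool", "payload": {
  "plan": [
    [0, [0.002, 0.0002, 0], 0],
    [0, [0, 0, 0], 0]
  ]
}}

```text
time: 19.32
ee_pos: [0.5886, -0.0162, 0.0406]
tcp_rot: [-176.6, -0.1, -175.7]
wrist_force: [-7.6, -0.9, 5.1]
opening: -0.0001
```

The first drive met the back stop at 7.6 N, with the TCP where I predicted. Retreat and go to drive C.

Call:
{"api": "drive_tool", "payload": {
  "plan": [
    [0, [-0.03, -0.002, 0], 0],
    [0.3, [-0.02, 0, 0.05], 0],
    [1, [-0.02, -0.02, 0.06], 0],
    [1, [-0.02, -0.055, 0.05], 0],
    [1, [-0.02, -0.055, 0.02], 0],
    [1, [-0.02, -0.055, 0], 0],
    [1, [-0.02, -0.055, 0], 0],
    [1, [-0.01, -0.055, 0], 0],
    [1, [-0.005, -0.035, 0], 0],
    [1, [0, 0, 0], 0]
  ]
}}

```text
time: 20.58
ee_pos: [0.429, -0.3388, 0.2075]
tcp_rot: [-176.6, 0.0, -175.9]
wrist_force: [-0.2, 0.4, -0.2]
opening: 0.0851
```

```bash
python3 - <<'E'
from drv import *
p,d,c,T,P=look('w12.png'); drives(p,d,c,T)
snap('scene','s12.png')
a=cv2.imread('pics/w12.png');b=cv2.imread('pics/s12.png')[110:302,120:376]
cv2.imwrite('pics/m12.png',cv2.resize(np.hstack([a,cv2.resize(b,(512,384),interpolation=cv2.INTER_CUBIC)]),None,fx=.78,fy=.78))
E
```

```text
t 20.575 tcp [ 0.429  -0.3388  0.2075] [-176.6    0.  -175.9]
px (390, 141, 62, 50) c [ 412.1 -210.4] sz [43.9 40. ] a 87.1
px (231, 141, 54, 85) c [ 439.3 -344.8] sz [76.5 45.3] a 5.3
px (0, 125, 47, 99) c [ 453.6 -576.1] sz [87.  44.9] a 21.5
px (278, 0, 76, 26) c [ 295.3 -312.8] sz [14.2 55.6] a 20.4
px (0, 0, 154, 150) c [ 373.  -509.4] sz [133.3 110.2] a 64.4
```

View pics/m12.png

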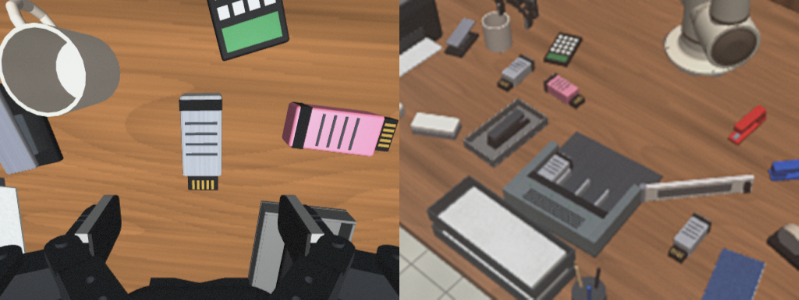

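Call:
{"api": "drive_tool", "payload": {
  "plan": [
    [1, [-0.0076, -0.0076, -0.04], 1.2],
    [1, [0, 0, -0.05], 0],
    [1, [0, 0, -0.05], 0],
    [1, [0, 0, -0.0325], 0],
    [1, [0, 0, 0], 0],
    [0, [0, 0, 0], 0],
    [0, [0, 0, 0], 0],
    [0, [0, 0, 0], 0],
    [0, [0, 0, 0], 0],
    [0, [0, 0, 0], 0]
  ]
}}

```text
time: 21.92
ee_pos: [0.423, -0.3451, 0.038]
tcp_rot: [-176.5, 0.2, -174.5]
wrist_force: [-0.5, 1.7, 9.1]
opening: 0.0447
```

Call:
{"api": "drive_tool", "payload": {
  "plan": [
    [0, [0, 0, 0.03], 0],
    [0, [0, 0, 0.05], 0],
    [0, [0, 0, 0.05], 0],
    [0, [0, 0, 0], 0]
  ]
}}

```text
time: 22.42
ee_pos: [0.4234, -0.3455, 0.1705]
tcp_rot: [-176.3, 0.4, -174.5]
wrist_force: [1.0, 0.3, -1.9]
opening: 0.0447
```

Call:
{"api": "drive_tool", "payload": {
  "plan": [
    [0, [0.015, 0.05, 0], -1.1],
    [0, [0.015, 0.055, 0], 0],
    [0, [0.015, 0.055, 0], 0],
    [0, [0.015, 0.055, 0], 0],
    [0, [0.015, 0.055, 0], 0],
    [0, [0.015, 0.055, 0], 0],
    [0, [0.015, 0.055, 0], 0],
    [0, [0, 0.002, -0.05], 0],
    [0, [0, 0, -0.04], 0],
    [0, [0, 0, 0], 0]
  ]
}}

```text
time: 23.68
ee_pos: [0.5243, 0.0377, 0.0717]
tcp_rot: [-176.6, -0.4, -175.5]
wrist_force: [0.0, -0.1, -1.7]
opening: 0.0445
```

Call:
{"api": "drive_tool", "payload": {
  "plan": [
    [0, [0, 0, -0.02], 0],
    [0, [0, 0, 0], 0]
  ]
}}

```text
time: 23.92
ee_pos: [0.5266, 0.0375, 0.0558]
tcp_rot: [-176.7, -0.0, -175.6]
wrist_force: [-1.0, -0.5, -1.6]
opening: 0.0445
```

Call:
{"api": "drive_tool", "payload": {
  "plan": [
    [0, [0, -0.0005, -0.008], 0],
    [0, [0, 0, 0], 0],
    [0, [0.01, 0.001, 0], 0],
    [0, [0.01, 0.0007, 0], 0],
    [0, [0.01, 0.0007, 0], 0],
    [0, [0.009, 0.0006, -0.001], 0],
    [0, [0, 0, -0.001], 0],
    [0, [0, 0, 0], 0]
  ]
}}

```text
time: 24.92
ee_pos: [0.5655, 0.0402, 0.045]
tcp_rot: [-176.6, -0.0, -175.6]
wrist_force: [0.4, -0.5, -1.7]
opening: 0.0444
```

```bash
python3 - <<'E'
from drv import *
look('w13.png'); 
snap('scene','s13.png')
a=cv2.imread('pics/w13.png');b=cv2.imread('pics/s13.png')[150:278,150:320]
cv2.imwrite('pics/m13.png',cv2.resize(np.hstack([a,cv2.resize(b,(512,384),interpolation=cv2.INTER_CUBIC)]),None,fx=.78,fy=.78))
E
```

```text
t 24.925 tcp [0.5655 0.0402 0.045 ] [-176.6   -0.  -175.6]
```

View pics/m13.png

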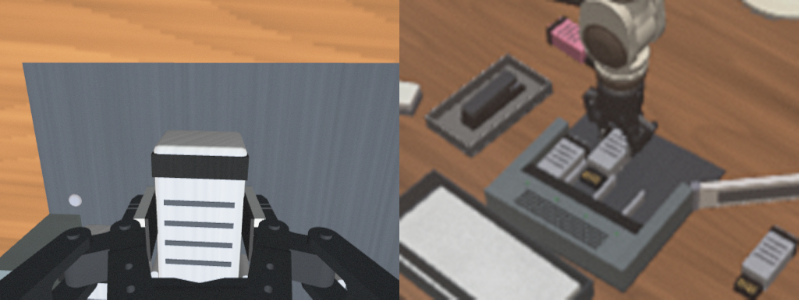

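Call:
{"api": "drive_tool", "payload": {
  "plan": [
    [0, [0, 0, -0.001], 0],
    [0, [0, 0, 0], 0],
    [0.7, [0, 0, 0], 0],
    [0.7, [0, 0, 0], 0],
    [0.7, [0, 0, 0], 0],
    [0.7, [0, 0, 0.04], 0],
    [0.7, [0, 0, 0.04], 0],
    [0, [-0.05, -0.004, 0.02], 0],
    [0, [-0.045, -0.003, 0], 0],
    [0, [0, 0, 0], 0]
  ]
}}

```text
time: 26.28
ee_pos: [0.4689, 0.0331, 0.145]
tcp_rot: [-176.7, 0.1, -175.6]
wrist_force: [0.7, 1.0, -0.5]
opening: 0.0053
```

Call:
{"api": "drive_tool", "payload": {
  "plan": [
    [0, [0, 0, -0.05], 0],
    [0, [0, 0, -0.054], 0],
    [0, [0, 0, 0], 0],
    [0, [0.03, 0.0023, 0], 0],
    [0, [0.02, 0.0015, 0], 0],
    [0, [0.015, 0.0011, 0], 0],
    [0, [0.015, 0.0011, 0], 0],
    [0, [0.015, 0.0011, 0], 0],
    [0, [0.01, 0.0008, 0], 0],
    [0, [0, 0, 0], 0]
  ]
}}

```text
time: 27.52
ee_pos: [0.5768, 0.0412, 0.0409]
tcp_rot: [-176.7, 0.1, -175.6]
wrist_force: [-0.4, 0.4, -0.4]
opening: 0.0002
```

Call:
{"api": "drive_tool", "payload": {
  "plan": [
    [0, [0.004, 0.0003, 0], 0],
    [0, [0.003, 0.0002, 0], 0],
    [0, [0, 0, 0], 0]
  ]
}}

```text
time: 27.9
ee_pos: [0.583, 0.0417, 0.0404]
tcp_rot: [-176.6, 0.1, -175.6]
wrist_force: [-0.2, 0.1, 0.0]
opening: -0.0001
```

Call:
{"api": "drive_tool", "payload": {
  "plan": [
    [0, [0.002, 0.0002, 0], 0],
    [0, [0, 0, 0], 0]
  ]
}}

```text
time: 28.15
ee_pos: [0.5842, 0.0418, 0.0403]
tcp_rot: [-176.6, -0.1, -175.6]
wrist_force: [-6.1, 1.2, 4.3]
opening: -0.0002
```

Call:
{"api": "drive_tool", "payload": {
  "plan": [
    [0, [0.001, 0.0001, 0], 0],
    [0, [0, 0, 0], 0]
  ]
}}

```text
time: 28.4
ee_pos: [0.5842, 0.0418, 0.0403]
tcp_rot: [-176.6, -0.2, -175.6]
wrist_force: [-11.4, -0.9, 8.2]
opening: 0.0001
```

Call:
{"api": "drive_tool", "payload": {
  "plan": [
    [0, [-0.03, -0.002, 0], 0],
    [0.3, [-0.02, 0, 0.05], 0],
    [1, [0, 0.0, 0.06], 0],
    [1, [0.0, 0.05, 0.06], 0],
    [1, [0.007, 0.055, 0.01], 0],
    [1, [0.008, 0.055, 0], 0],
    [1, [0.008, 0.055, 0], 0],
    [1, [0.008, 0.055, 0], 0],
    [1, [0.008, 0.045, 0], 0],
    [1, [0, 0, 0], 0]
  ]
}}

```text
time: 29.65
ee_pos: [0.5748, 0.3481, 0.2065]
tcp_rot: [-176.6, -0.0, -175.4]
wrist_force: [-0.1, -1.3, -0.1]
opening: 0.0852
```

```bash
python3 - <<'E'
from drv import *
p,d,c,T,P=look('w14.png'); drives(p,d,c,T)
snap('scene','s14.png')
a=cv2.imread('pics/w14.png');b=cv2.imread('pics/s14.png')[110:302,120:376]
cv2.imwrite('pics/m14.png',cv2.resize(np.hstack([a,cv2.resize(b,(512,384),interpolation=cv2.INTER_CUBIC)]),None,fx=.78,fy=.78))
E
```

```text
t 29.65 tcp [0.5748 0.3481 0.2065] [-176.6   -0.  -175.4]
px (251, 149, 57, 86) c [590.7 360.4] sz [77.1 45.3] a 2.5
px (65, 0, 207, 235) c [533.4 240.8] sz [ 58.1 266.4] a 55.7
```

View pics/m14.png

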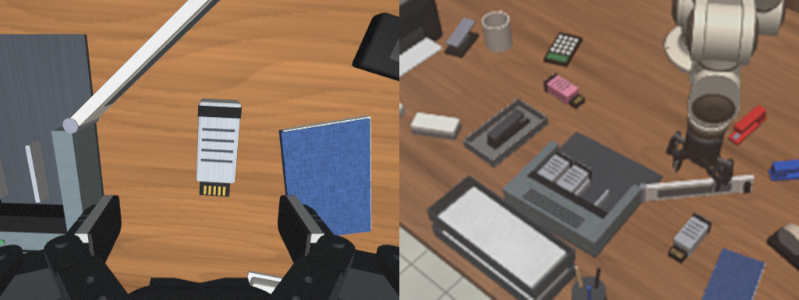

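Call:
{"api": "drive_tool", "payload": {
  "plan": [
    [0.8, [-0.001, 0.0115, -0.04], -2.1],
    [0.8, [0, 0, -0.05], 0],
    [0.8, [0, 0, -0.05], 0],
    [0.8, [0, 0, -0.0325], 0],
    [0.8, [0, 0, 0], 0],
    [0, [0, 0, 0], 0],
    [0, [0, 0, 0], 0],
    [0, [0, 0, 0], 0],
    [0, [0, 0, 0], 0],
    [0, [0, 0, 0], 0]
  ]
}}

```text
time: 31.0
ee_pos: [0.5751, 0.3569, 0.0392]
tcp_rot: [-176.8, 0.3, -177.7]
wrist_force: [-1.0, -0.6, 8.4]
opening: 0.0448
```

Call:
{"api": "drive_tool", "payload": {
  "plan": [
    [0, [0, 0, 0.03], 0],
    [0, [0, 0, 0.05], 0],
    [0, [0, 0, 0.05], 0],
    [0, [0, 0, 0], 0]
  ]
}}

```text
time: 31.5
ee_pos: [0.5755, 0.3574, 0.1723]
tcp_rot: [-176.9, 0.5, -177.7]
wrist_force: [0.6, 0.2, -3.1]
opening: 0.0445
```

Call:
{"api": "drive_tool", "payload": {
  "plan": [
    [0, [-0.0105, -0.05, 0], 2],
    [0, [-0.0105, -0.053, 0], 0],
    [0, [-0.0105, -0.053, 0], 0],
    [0, [-0.0105, -0.053, 0], 0],
    [0, [-0.0105, -0.053, 0], 0],
    [0, [0, 0, 0], 0],
    [0, [0, 0, -0.05], 0],
    [0, [0, 0, -0.04], 0],
    [0, [0, 0, 0], 0]
  ]
}}

```text
time: 32.62
ee_pos: [0.5192, 0.0945, 0.0727]
tcp_rot: [-176.6, -0.3, -175.6]
wrist_force: [-1.1, -0.1, -1.1]
opening: 0.0442
```

Call:
{"api": "drive_tool", "payload": {
  "plan": [
    [0, [0, 0, -0.02], 0],
    [0, [0, 0, 0], 0]
  ]
}}

```text
time: 32.88
ee_pos: [0.5213, 0.0948, 0.0564]
tcp_rot: [-176.6, 0.0, -175.6]
wrist_force: [0.3, -0.2, -2.5]
opening: 0.0446
```

Call:
{"api": "drive_tool", "payload": {
  "plan": [
    [0, [0, 0, -0.007], 0],
    [0, [0, 0, 0], 0],
    [0, [0.011, 0.0008, 0], 0],
    [0, [0.01, 0.0007, 0], 0],
    [0, [0.01, 0.0007, 0], 0],
    [0, [0.01, 0.0008, -0.001], 0],
    [0, [0, 0, -0.001], 0],
    [0, [0, 0, 0], 0]
  ]
}}

```text
time: 33.88
ee_pos: [0.562, 0.0974, 0.0464]
tcp_rot: [-176.6, -0.0, -175.7]
wrist_force: [-0.8, -0.1, -2.3]
opening: 0.0449
```

```bash
python3 - <<'E'
from drv import *
look('w15.png'); 
snap('scene','s15.png')
a=cv2.imread('pics/w15.png');b=cv2.imread('pics/s15.png')[150:278,150:320]
cv2.imwrite('pics/m15.png',cv2.resize(np.hstack([a,cv2.resize(b,(512,384),interpolation=cv2.INTER_CUBIC)]),None,fx=.78,fy=.78))
E
```

```text
t 33.875 tcp [0.562  0.0974 0.0464] [-176.6   -0.  -175.7]
```

View pics/m15.png

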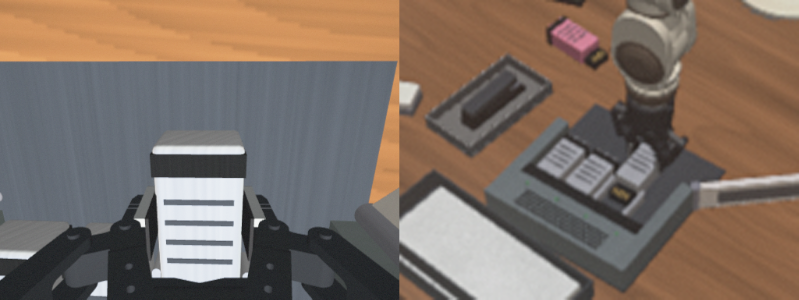

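Call:
{"api": "drive_tool", "payload": {
  "plan": [
    [0, [0, 0, -0.0015], 0],
    [0, [0, 0, 0], 0],
    [0.7, [0, 0, 0], 0],
    [0.7, [0, 0, 0], 0],
    [0.7, [0, 0, 0], 0],
    [0.7, [0, 0, 0.04], 0],
    [0.7, [0, 0, 0.04], 0],
    [0, [-0.05, -0.004, 0.02], 0],
    [0, [-0.045, -0.003, 0], 0],
    [0, [0, 0, 0], 0]
  ]
}}

```text
time: 35.22
ee_pos: [0.4654, 0.0903, 0.146]
tcp_rot: [-176.7, 0.1, -175.6]
wrist_force: [1.0, 0.4, 0.5]
opening: 0.0054
```

Call:
{"api": "drive_tool", "payload": {
  "plan": [
    [0, [0, 0, -0.05], 0],
    [0, [0, 0, -0.055], 0],
    [0, [0, 0, 0], 0],
    [0, [0.03, 0.0023, 0], 0],
    [0, [0.02, 0.0015, 0], 0],
    [0, [0.015, 0.0011, 0], 0],
    [0, [0.015, 0.0011, 0], 0],
    [0, [0.015, 0.0011, 0], 0],
    [0, [0.01, 0.0008, 0], 0],
    [0, [0, 0, 0], 0]
  ]
}}

```text
time: 36.48
ee_pos: [0.5733, 0.0985, 0.0409]
tcp_rot: [-176.7, 0.1, -175.7]
wrist_force: [-0.2, 0.3, -0.6]
opening: 0.0001
```

Call:
{"api": "drive_tool", "payload": {
  "plan": [
    [0, [0.003, 0.0002, 0], 0],
    [0, [0.002, 0.0002, 0], 0],
    [0, [0, 0, 0], 0]
  ]
}}

```text
time: 36.85
ee_pos: [0.5772, 0.0987, 0.0404]
tcp_rot: [-176.6, 0.0, -175.7]
wrist_force: [-2.8, -0.9, 2.7]
opening: -0.0
```

Call:
{"api": "drive_tool", "payload": {
  "plan": [
    [0, [0.0015, 0.0001, 0], 0],
    [0, [0, 0, 0], 0]
  ]
}}

```text
time: 37.1
ee_pos: [0.5789, 0.0989, 0.0404]
tcp_rot: [-176.6, 0.0, -175.7]
wrist_force: [-2.9, 0.1, 1.3]
opening: 0.0001
```

Call:
{"api": "drive_tool", "payload": {
  "plan": [
    [0, [0.0015, 0.0001, 0], 0],
    [0, [0, 0, 0], 0]
  ]
}}

```text
time: 37.35
ee_pos: [0.5798, 0.0989, 0.0403]
tcp_rot: [-176.6, -0.0, -175.7]
wrist_force: [-6.6, -0.9, 4.2]
opening: -0.0
```

Call:
{"api": "drive_tool", "payload": {
  "plan": [
    [0, [0.0005, 0, 0], 0],
    [0, [-0.03, -0.002, 0], 0],
    [0, [-0.02, 0, 0.05], 0],
    [0, [-0.0, 0.0, 0.06], 0],
    [0, [0, 0, 0.06], 0],
    [0, [0.05, 0, 0.02], 0],
    [0, [0.05, 0, 0.0], 0],
    [0, [0, 0, 0], 0],
    [0, [0, 0, 0], 0]
  ]
}}

```text
time: 38.48
ee_pos: [0.6308, 0.0969, 0.2297]
tcp_rot: [-176.6, -0.0, -175.7]
wrist_force: [0.4, 1.1, 0.6]
opening: 0.0004
```

```bash
python3 - <<'E'
from drv import *
look('w16.png'); 
snap('scene','s16.png');snap('side','d16.png')
a=cv2.imread('pics/w16.png');b=cv2.imread('pics/s16.png')[110:302,120:376]
cv2.imwrite('pics/m16.png',cv2.resize(np.hstack([a,cv2.resize(b,(512,384),interpolation=cv2.INTER_CUBIC)]),None,fx=.78,fy=.78))
E
```

```text
t 38.475 tcp [0.6308 0.0969 0.2297] [-176.6   -0.  -175.7]
```

View pics/m16.png

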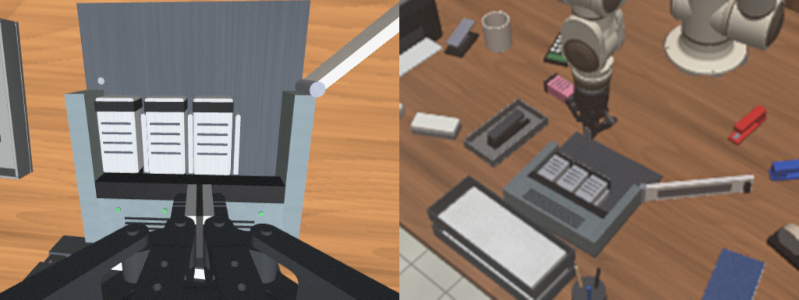

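View pics/d16.png

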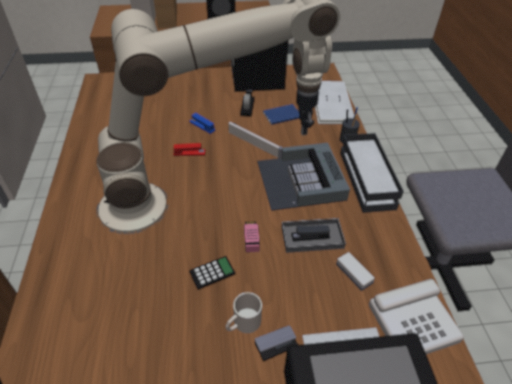

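All three drives stopped at the same depth (TCP dock x = −5.1 mm each), and the wrist view shows their rear ends level. There is no fourth drive. Next I'll plan the door push.

```bash
python3 - <<'E'
from h import *
a=np.radians(4.35);Rt=np.array([[np.cos(a),-np.sin(a)],[np.sin(a),np.cos(a)]]);t=np.array([587.1,70.7])
p,d,c=None,None,None
z=np.load('/tmp/side0.npz')['P'];
for q in [2.42]+list(np.arange(2.2,-.01,-.2)):
    e=6+11*abs(np.cos(q))+16*abs(np.sin(q))+(12 if q>2.4 else 0)
    P=np.array([-6,135])+200*np.array([-np.sin(q),-np.cos(q)])+e*np.array([-np.cos(q),np.sin(q)])
    w=Rt@P+t
    print(round(q,2),w.round(0), (w-W0).round(0) if q<2.4 else '');W0=w
E
```

```text
2.42 [453. 371.] 
2.2 [414. 332.] [-39. -39.]
2.0 [392. 298.] [-22. -34.]
1.8 [377. 259.] [-15. -38.]
1.6 [370. 218.] [ -7. -41.]
1.4 [371. 179.] [  1. -39.]
1.2 [380. 141.] [  9. -38.]
1.0 [396. 105.] [ 16. -36.]
0.8 [420.  72.] [ 24. -33.]
0.6 [450.  44.] [ 30. -28.]
0.4 [486.  22.] [ 36. -21.]
0.2 [526.   9.] [ 40. -14.]
-0.0 [569.   4.] [43. -5.]
```

Call:
{"api": "drive_tool", "payload": {
  "plan": [
    [0, [-0.04, 0.04, 0], 0],
    [0, [-0.035, 0.05, 0], 0],
    [0, [-0.03, 0.05, 0], 0],
    [0, [-0.02, 0.055, 0], 0],
    [0, [-0.02, 0.055, 0], 0],
    [0, [-0.02, 0.03, -0.01], 0],
    [0, [0, 0, 0], 0],
    [0, [0, 0, 0], 0]
  ]
}}

```text
time: 39.62
ee_pos: [0.4657, 0.3764, 0.2212]
tcp_rot: [-176.7, 0.1, -175.7]
wrist_force: [0.9, -0.4, -0.1]
opening: -0.0
```

```bash
python3 - <<'E'
from drv import *
p,d,c,T,P=look('w17.png')
for uv in []: pass
E
```

```text
t 39.625 tcp [0.4657 0.3764 0.2212] [-1.767e+02  1.000e-01 -1.757e+02]
```

View pics/w17.png

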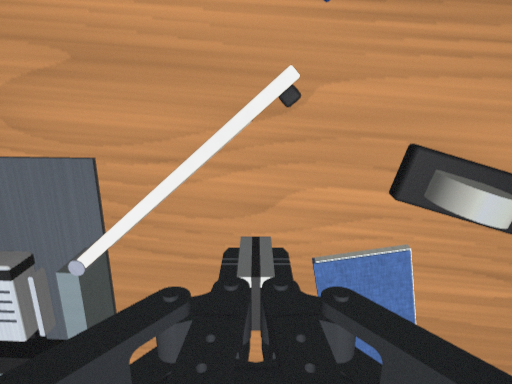

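The door's top edge runs from px (77,268) to (294,71), with the tab at (290,95). The closed fingers are on its outer side, clear of the notebook and the tape. Descend and swing the door.

Call:
{"api": "drive_tool", "payload": {
  "plan": [
    [0, [-0.006, -0.002, -0.05], 0],
    [0, [0, 0, -0.05], 0],
    [0, [0, 0, -0.05], 0],
    [0, [0, 0, -0.018], 0],
    [0, [0, 0, 0], 0],
    [0, [-0.02, -0.02, 0], 0],
    [0, [-0.02, -0.02, 0], 0],
    [0, [0, 0, 0], 0]
  ]
}}

```text
time: 40.67
ee_pos: [0.4204, 0.3349, 0.0553]
tcp_rot: [-176.8, 0.2, -175.7]
wrist_force: [-0.4, 0.9, 0.6]
opening: 0.0
```

Call:
{"api": "drive_tool", "payload": {
  "plan": [
    [0, [-0.014, -0.018, 0], 0],
    [0, [-0.013, -0.019, 0], 0],
    [0, [-0.008, -0.019, 0], 0],
    [0, [-0.007, -0.02, 0], 0],
    [0, [-0.004, -0.02, 0], 0],
    [0, [-0.003, -0.021, 0], 0],
    [0, [0, -0.02, 0], 0],
    [0, [0.001, -0.02, 0], 0],
    [0, [0.004, -0.019, 0], 0],
    [0, [0.005, -0.019, 0], 0]
  ]
}}

```text
time: 41.92
ee_pos: [0.3812, 0.1389, 0.0528]
tcp_rot: [-176.7, 0.1, -175.7]
wrist_force: [0.9, 0.6, 0.5]
opening: 0.0001
```

```bash
python3 - <<'E'
from drv import *
p,d,c,T,P=look('w18.png')
E
```

```text
t 41.925 tcp [0.3812 0.1389 0.0528] [-1.767e+02  1.000e-01 -1.757e+02]
```

View pics/w18.png

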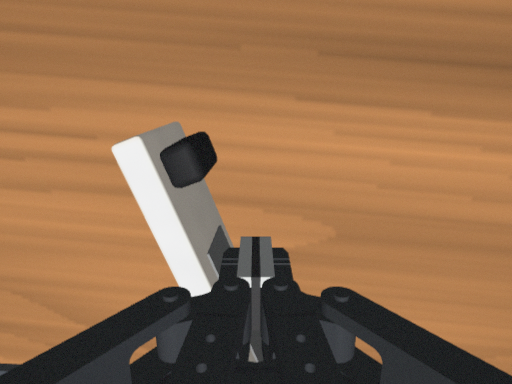

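The door follows (free end at px (150,140)). Continue the arc.

Call:
{"api": "drive_tool", "payload": {
  "plan": [
    [0, [0.007, -0.017, 0], 0],
    [0, [0.009, -0.018, 0], 0],
    [0, [0.011, -0.017, 0], 0],
    [0, [0.013, -0.016, 0], 0],
    [0, [0.014, -0.014, 0], 0],
    [0, [0.016, -0.013, 0], 0],
    [0, [0.017, -0.011, 0], 0],
    [0, [0.018, -0.01, 0], 0],
    [0, [0.018, -0.007, 0], 0],
    [0, [0.018, -0.006, 0], 0]
  ]
}}

```text
time: 43.22
ee_pos: [0.5227, 0.0103, 0.0523]
tcp_rot: [-176.7, 0.0, -175.7]
wrist_force: [-0.6, 0.6, 0.4]
opening: -0.0002
```

Call:
{"api": "drive_tool", "payload": {
  "plan": [
    [0, [0.008, -0.002, 0], 0],
    [0, [0.008, -0.001, 0], 0],
    [0, [0.006, -0.001, 0], 0],
    [0, [0, 0, 0], 0]
  ]
}}

```text
time: 43.72
ee_pos: [0.544, 0.007, 0.0523]
tcp_rot: [-176.6, 0.0, -175.7]
wrist_force: [-0.1, 0.2, -0.2]
opening: -0.0
```

Call:
{"api": "drive_tool", "payload": {
  "plan": [
    [0, [0.006, -0.0005, 0], 0],
    [0, [0.004, -0.0003, 0], 0],
    [0, [0.004, 0, 0], 0],
    [0, [0.003, 0, 0], 0],
    [0, [0, 0, 0], 0]
  ]
}}

```text
time: 44.35
ee_pos: [0.5609, 0.0061, 0.0523]
tcp_rot: [-176.6, 0.0, -175.7]
wrist_force: [-0.3, -1.0, 1.1]
opening: 0.0001
```

Call:
{"api": "drive_tool", "payload": {
  "plan": [
    [0, [0.003, 0, 0], 0],
    [0, [0.003, 0, 0], 0],
    [0, [0, 0, 0], 0]
  ]
}}

```text
time: 44.72
ee_pos: [0.5674, 0.0062, 0.0523]
tcp_rot: [-176.6, 0.1, -175.7]
wrist_force: [-0.2, 0.1, 0.6]
opening: 0.0001
```

Call:
{"api": "drive_tool", "payload": {
  "plan": [
    [0, [0.002, 0, 0], 0],
    [0, [0, 0, 0], 0]
  ]
}}

```text
time: 44.98
ee_pos: [0.5688, 0.0061, 0.0522]
tcp_rot: [-176.6, 0.0, -175.7]
wrist_force: [-1.2, -0.2, 0.2]
opening: -0.0
```

Call:
{"api": "drive_tool", "payload": {
  "plan": [
    [0, [0.002, 0, 0], 0],
    [0, [0, 0, 0], 0]
  ]
}}

```text
time: 45.22
ee_pos: [0.569, 0.0061, 0.0522]
tcp_rot: [-176.7, -0.2, -175.7]
wrist_force: [-12.7, -0.1, 7.8]
opening: 0.0002
```

Call:
{"api": "drive_tool", "payload": {
  "plan": [
    [0, [-0.02, 0, 0], 0],
    [0, [-0.04, 0, 0], 0],
    [0, [-0.03, 0, 0.05], 0],
    [0, [0, 0, 0.06], 0],
    [0, [0, 0, 0.06], 0],
    [0, [0.05, 0, 0], 0],
    [0, [0.05, 0, 0], 0],
    [0, [0, 0, 0], 0],
    [0, [0, 0, 0], 0]
  ]
}}

```text
time: 46.35
ee_pos: [0.5807, 0.0062, 0.222]
tcp_rot: [-176.7, -0.0, -175.7]
wrist_force: [-0.2, -0.3, -0.0]
opening: 0.0004
```

```bash
python3 - <<'E'
from drv import *
look('w19.png'); 
snap('scene','s19.png');snap('side','d19.png')
a=cv2.imread('pics/w19.png');b=cv2.imread('pics/s19.png')[110:302,120:376]
cv2.imwrite('pics/m19.png',cv2.resize(np.hstack([a,cv2.resize(b,(512,384),interpolation=cv2.INTER_CUBIC)]),None,fx=.78,fy=.78))
E
```

```text
t 46.35 tcp [0.5807 0.0062 0.222 ] [-176.7   -0.  -175.7]
```

View pics/w19.png

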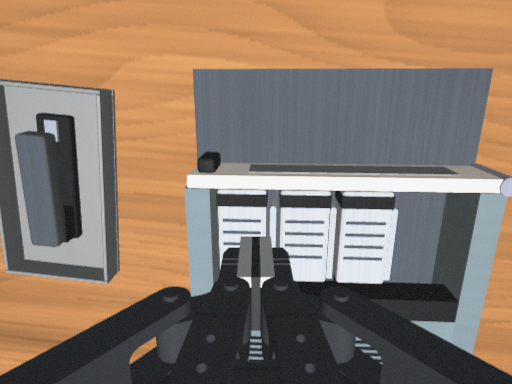

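View pics/m19.png

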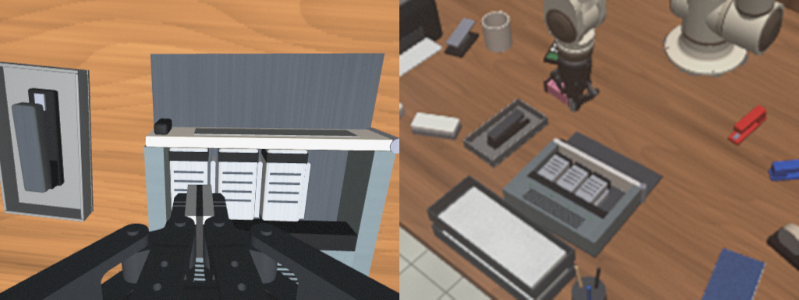

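```bash
python3 - <<'E'
from h import *
p,d,c,T=snap('wrist')
g=p.astype(int); m=(p.min(2)>215)
a=np.radians(4.35);Rt=np.array([[np.cos(a),-np.sin(a)],[np.sin(a),np.cos(a)]]);t=np.array([587.1,70.7])
top=[];bot=[]
for u in range(205,480,6):
    r=np.where(m[160:193,u])[0]+160
    if len(r)>4:
        r=[k for k in r if k<192]
        top.append((ray(u,r[0]-.5,.06,c,T)[:2]*1000-t)@Rt)
top=np.array(top); k=np.polyfit(top[:,1],top[:,0],1); print('outer top edge slope rad',k[0],'x at y=0',k[1],'spread',np.std(top[:,0]-np.polyval(k,top[:,1])))
E
```

```text
outer top edge slope rad 0.00014806392651788147 x at y=0 -12.484873442455815 spread 0.24836473922488397
```

The door's outer top edge lies at dock x = −12.5 mm (ideal −12) with a slope of 0.0001 rad, so it is shut and seated. The gripper is clear, so I'll hand in.

```bash
python3 -c "
from workcell import job,monitor
print(monitor.get_obs()['wrist_force'].round(1)); print(job.job_done())"
```

```text
[-0.3  0.1  0.6]
the job is handed in; nothing more can be done
None
```

I stood the stapler upright in the grey tray, put all three drives I found into lanes 0, 1 and 2 and pushed each to the back stop. I then pushed the door shut and handed the job in at about 46 s; it reports no verdict.

- **Drives:** all three stopped at the same depth, within 0.1 mm of each other, and the pushes met 6.6 to 11.4 N at the stop.
- **Door:** it stopped at 12.7 N. Its measured angle is about 0.000 rad, with the outer face at dock x = −12.5 mm (ideal −12).
- **Stapler and bystanders:** the last pictures show the stapler upright in the tray. The bystanders in view looked unmoved; I did not measure them.
- **Clear of the scene:** the gripper was clear, with the wrist force near zero.
- **What went wrong:** early on the last joint reached its limit and left the tool tilted by 3.3°. I kept working with that tilt, and no grasp or placing suffered visibly.

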